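# Check a forged chisel on the go / no-go gauge

## Task

Take the chisel lying across the steel channel and check its square shank on the leaning bench gauge: push it squarely down through the wide go gap of the throat, then on against the narrower no-go stops below, and lean on them with about a kilo's weight (10 N, gently, never hammering or forcing it) for a second to see that they hold it. Then draw it out again the way it came and lay it gently across both bearers of the wooden rack, beside the finished chisel and clear of it, and let go; leave everything else where it is.

Things in the scene. Friction and masses are not known exactly. Their poses are not given: they have to be found in the camera images.
- chisel_mid (a point): Centre of the shank of the chisel to check, loose, steel, 0.27 to 0.45 kg. Shank: square bar 18 x 18 mm, 140 mm long, along its own y; this point is half-way along and half-way up. A thin blade 18 mm wide continues its +y end to 96 mm from here. It starts flat across the channel's flanges, z up, air under its middle: grip the two upright flats there from above.
- chisel: The same chisel; origin at the centre of the shank's underside (9 mm below chisel_mid), same axes (y along the shank, towards the blade; x and z square to its flats).
- channel: Offcut of dark steel channel on which the chisel starts, fixed. Origin at the centre of its underside. 120 mm long (x), 118 mm wide (y), 7 mm floor, two upright flanges 8 mm thick centred at y = +-55 mm, tops 45 mm above the table; so the chisel's centre lies 54 mm above the table.
- gauge: Grey cast bench stand of the go / no-go gauge, fixed. Origin at the centre of its underside, x pointing away from the robot side, z up; foot 150 x 165 x 22 mm, whole stand about 165 mm high.
- throat: Throat of the gauge, fixed to the stand, leaning: its z (the way out) points up and back to the robot side, 35 degrees from vertical; x runs across the gap; y is level: the shank must lie along y (blade either way), flats in line with x and z. Two like cheeks 14 mm thick (18 at the stops) at y = +-54 mm; the shank bridges both. Origin: midway between cheeks, mid-gap, at the go gap's upper edge.
- go_gap (a point): Middle of the go gap, 5 mm below the throat's origin along its z; same axes. In each cheek: 45 degree lead-in faces from throat z = +8 down to 0 mm (37 mm wide at the top), go gap 20.6 mm wide from z = 0 to -10 mm, below it a smooth lead-out (to z = -18 mm) into a relief 25 mm wide. The shank is through once its centre is below z = -22 mm. Between the cheeks 88 mm are clear for the gripper, down to z = -80 mm.
- stops_low (a point): Point on the throat's mid-line at its z = -50 mm. No-go stops: in each cheek two flat-topped steel blocks with a 12 mm gap, too narrow for the shank, rigid. They are clamped at a height set anew each time and not told: tops from 0 to 14 mm above this point along the throat's z, so the shank's centre rests at throat z = -41 to -27 mm. Found by feel.
- rack: Wooden rack for checked chisels, fixed. Origin: centre of its underside. Board 190 (x) x 135 (y) x 12 mm; two bearers 180 mm long along x, 18 mm wide, centred at y = +-50 mm, tops 32 mm above the table: a chisel laid across them along y has its centre at 41 mm. The finished chisel lies across them near x = -55 mm; free from x = -20 to +80 mm.
- finished_mid (a point): Centre of the shank of the finished chisel on the rack (same 18 x 18 x 140 mm shank along its y, but a 46 mm wide blade): leave it there.
- hammer: Bystander: hammer lying on the table.
- firebrick: Bystander: broken half brick 105 x 114 x 64 mm.
- brush: Bystander: brush lying on the table.
- tin: Bystander: closed tin, 70 mm across, 90 mm high.
- stone: Bystander: small pale stone offcut 70 x 55 x 35 mm.
Things that resemble listed ones, but are neither listed nor needed, are in the scene too. There is more than one size of the chisel; the job needs the larger. What is shaped like the rack but blue is not meant.

How it is judged:
By the outcome, as a careful person would: the job done as asked, in the order asked, and still so for the second after the job is handed in, with the robot touching nothing.
It also fails if it takes over 70 s, if anything falls off the work surface, if the arm or the gripper's body presses on something with over 40 N, if the wrist force passes 120 N, or if a joint passes its speed limit or range.

## Robot

A 6-joint arm with a two-finger parallel gripper is mounted at the origin on the work surface. World frame = base frame: x ahead of the robot, y to its left, z up, the work surface at z = 0. Lengths are in m, angles in rad, forces in N, time in s.
With the tool pointing down it reaches from about 0.35 to 0.975 m from the base axis. Payload 4.9 kg.
Tool frame: the origin (TCP) lies at the very end of the fingers, on their centre line; the grasp point (between the pads) lies ctrl.grip_point_offset behind it (ctrl.grip_point_offset is the distance from the TCP to the grasp point, in m); z points along the fingers, y is the direction in which the jaws open and shut (so a half turn about z gives the same grasp; the last joint's range is limited). The gripper opens to 85 mm and grips with 20 to 120 N. Pads are 22 mm wide; open, the fingers measure 114 mm over their backs; the gripper's body (76 mm by 85 mm) begins 54 mm behind the grasp point. The pads swing forward as they close: fully open they stand 13 mm farther back than shut.
Start: joints at [-1.254, 0.053, 1.613, -0, 1.476, -0.119], TCP at [0.264, -0.567, 0.231] pointing down, gripper open.
Joint ranges: [-3.01, 3.01], [-1.01, 2.22], [0.06, 2.58], [-1.02, 4.17], [0.09, 2.62], [-3.14, 3.14]. Speed limits (rad/s): [2.57, 2.57, 3.14, 3.14, 3.14, 3.14].

## Interface

Orientations are given as a rotation vector (axis times angle).
In Python, from station import ctrl gives the robot as it stands. The module is installed in compiled form; this text tells all that it offers.
- The arm moves only by the shell command python3 -m creep 'ROWS' [FORCE]. ROWS is JSON, a list of rows, each a list of 5 numbers: the closure in counts, from 0 (fully open) to 255 (shut), then the shift along the tool's x, y, z in mm, then the turn about the tool's z in rad. A call has 1 to 12 rows; each row is the pose to reach, as a shift and turn from the pose commanded when the call began, along the tool's axes at that moment; what a row does not reach only later rows make up. A row lasts 1/12 s, in which the tool goes at most 41.7 mm and 7.16 degrees, less where a joint would pass 70% of its speed; a pose out of reach is approached as far as the arm can. A call with a gripper value outside its range is refused whole. The fingers move at their own pace and stop on an object; FORCE is the grip in N (left out, the last holds). Time passes only in rows, so rows that repeat a pose let the fingers close. It gives the time, the measured TCP pose, the force and the opening at its end, in the units of the state.
- ctrl.get_obs(): the state, without advancing time (a new reading comes with each control period).
- ctrl.get_image(name): name is "scene" or "top"; returns the picture (420x560x3 uint8, red, green, blue); there is no depth.
- ctrl.calibration(name): a dict with "fx", "fy", "cx", "cy" (pixels), "k1" (the pictures are not rectified: a ray, as slopes to the right and down, at radius r is drawn at 1 + k1 r^2 times it, then the intrinsics apply), "R" (3x3) and "t" (3): a world point X has camera coordinates R X + t. Camera axes: x right, y down, z forward; pixel columns grow to the right and rows downward; lengths in m; the calibration is good to about 2 mm. A picture is of the moment at which its call begins. calibration takes no time and is no camera call.
- ctrl.finish_job(): hands the job in, once; it reports no verdict.
Trained networks look in the newest picture that a camera, given by its name, has taken for a name from the list of things; names that differ only in an ending like _2 or _b are one class to them, and where a whole thing is asked for, a point or a joint stands for the part that bears it (a point fixed in the world has none). Each returns a list of dicts, best first, with "conf" (0 to 1); they miss things now and then, are a little off and sometimes report something else, mostly with a low value. They report only what shows in the picture. A call takes as long as a camera call. They do not tell look-alikes from the thing itself.
- ctrl.boxes_of(camera, label): "rect" ([left, top, width, height] in pixels, round what is visible of it).
- ctrl.outline_of(camera, label): "mask" (420x560 bool, what is visible of it) and "rect" ([left, top, width, height] in pixels, round what is visible of it).
The state is a dict: "t": time; "q": joint angles; "dq": joint speeds; "effort": joint torques, N m; "tool_pos": TCP position; "tool_rot": TCP orientation; "contact_force": force on the tool from outside, world axes, zero at the start; "wrist_torque": the same for the moment, N m; "opening": finger opening in m.
Only numpy, scipy, OpenCV 4.12 (cv2) and the standard library are available. Lean on these libraries where they do the work, as an engineer would, in place of code of your own. Each camera call takes 0.05 s, during which the arm holds its last target. There are 200 camera calls.

## Working session

There is one attempt and no reset: what is moved stays moved. The work goes in short steps, Python scripts to look and compute and a shell command to move; the robot and the scene stay as the last step left them, time stands still between calls to the robot, and variables do not carry over. Pictures are saved under pics/ and viewed, about 8 in all and at most 12, crops included, and the job is handed in when it is done.

```bash
mkdir -p pics
cat > h.py <<'E'
import numpy as np, cv2
from station import ctrl
from scipy.spatial.transform import Rotation as Ro
def save(n,cam):
    im=ctrl.get_image(cam); cv2.imwrite(f'pics/{n}.png',im[:,:,::-1]); return im
def proj(cam,X):
    c=ctrl.calibration(cam); P=np.atleast_2d(X)@np.array(c['R']).T+np.array(c['t'])
    s=P[:,:2]/P[:,2:]; s=s*(1+c['k1']*(s**2).sum(1,keepdims=True))
    return s*[c['fx'],c['fy']]+[c['cx'],c['cy']]
def ray(cam,uv,z):
    c=ctrl.calibration(cam); d=(np.atleast_2d(uv)-[c['cx'],c['cy']])/[c['fx'],c['fy']]; s=d.copy()
    for _ in range(20): s=d/(1+c['k1']*(s**2).sum(1,keepdims=True))
    R=np.array(c['R']);t=np.array(c['t']); o=-R.T@t; v=np.c_[s,np.ones(len(s))]@R
    return o+v*((z-o[2])/v[:,2])[:,None]
E
python3 - <<'E'
from h import *
for c in('scene','top'):
    save(c+'0',c); k=ctrl.calibration(c); print(c,k['fx'],k['k1'],-np.array(k['R']).T@k['t'])
    for l in('chisel','channel','gauge','throat','rack','finished_mid'):
        print(l,[(r['rect'],round(r['conf'],2)) for r in ctrl.boxes_of(c,l)])
print(ctrl.grip_point_offset, ctrl.get_obs())
E
```

```text
scene 422.59877429158854 0.0027019837139324663 [1.16638573 0.31418373 0.98630728]
chisel [([398.4, 243.6, 50.1, 20.2], 0.72), ([339.4, 260.8, 64.2, 24.5], 0.65)]
channel [([336.1, 244.4, 53.0, 53.7], 0.74)]
gauge [([212.9, 208.4, 68.0, 75.5], 0.76)]
throat [([217.7, 208.6, 52.8, 51.7], 0.97), ([213.5, 210.0, 65.1, 74.3], 0.73)]
rack [([141.9, 181.3, 67.3, 53.2], 0.93), ([193.0, 127.8, 61.2, 54.1], 0.56)]
finished_mid [([169.9, 175.1, 45.2, 23.7], 0.76)]
top 428.8185049154327 -0.04064850479477266 [0.42479447 0.03556828 1.1895058 ]
chisel [([142.4, 191.1, 66.4, 12.2], 0.77), ([106.6, 240.4, 49.6, 13.5], 0.48)]
channel [([156.9, 178.4, 50.9, 48.4], 0.98)]
gauge [([263.3, 150.4, 68.0, 69.9], 0.74)]
throat [([272.4, 151.4, 57.4, 58.0], 0.66)]
rack [([366.4, 182.7, 51.2, 70.6], 0.9), ([351.1, 270.1, 64.0, 77.3], 0.64)]
finished_mid [([358.4, 228.9, 61.5, 17.9], 0.6)]
0.0187 {'t': 0.7, 'q': array([-1.25398760e+00,  5.26787401e-02,  1.61285765e+00,  8.52149746e-06,
        1.47603603e+00, -1.19020886e-01]), 'dq': array([-0.00056534,  0.00025375,  0.00018859,  0.00135909, -0.00177308,
        0.00052674]), 'effort': array([ 1.85527888e-04, -3.93550980e+01, -3.70365286e+01, -2.09508080e-06,
        3.81844338e-04, -2.18927187e-05]), 'tool_pos': array([ 0.26383914, -0.56656967,  0.2313421 ]), 'tool_rot': array([3.06727661e+00, 6.79188744e-01, 1.63988230e-05]), 'contact_force': array([-0.00757528, -0.856048  , -0.0891128 ]), 'wrist_torque': array([ 0.00132978, -0.00228436, -0.01274162]), 'opening': 0.08530257526863466}
```

```bash
sleep 8; ls pics; python3 -c "
import cv2,numpy as np
a=[cv2.imread('pics/%s0.png'%c) for c in('scene','top')]
print(a[0].shape)"
```

```text
scene0.png
top0.png
(420, 560, 3)
```

```bash
python3 -c "
import cv2,numpy as np
a=cv2.imread('pics/scene0.png')[110:320,100:480]
cv2.imwrite('pics/s1.png',cv2.resize(a,(798,441),interpolation=cv2.INTER_CUBIC))
a=cv2.imread('pics/top0.png')[140:350,90:440]
cv2.imwrite('pics/t1.png',cv2.resize(a,(800,480),interpolation=cv2.INTER_CUBIC))"
```

```text
(no output)
```

View pics/s1.png

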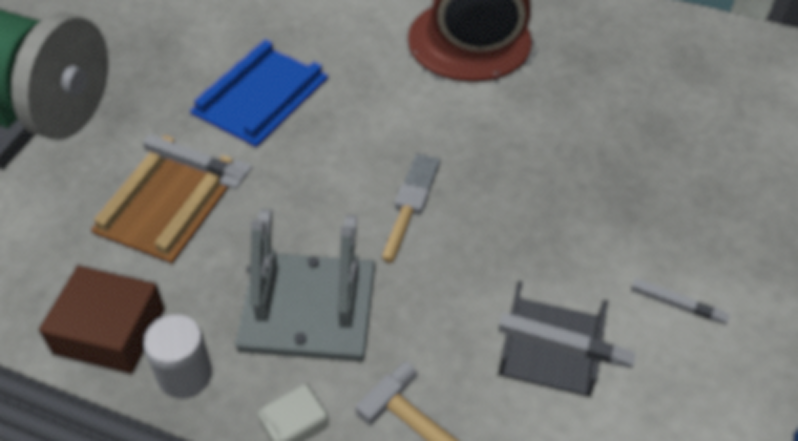

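View pics/t1.png

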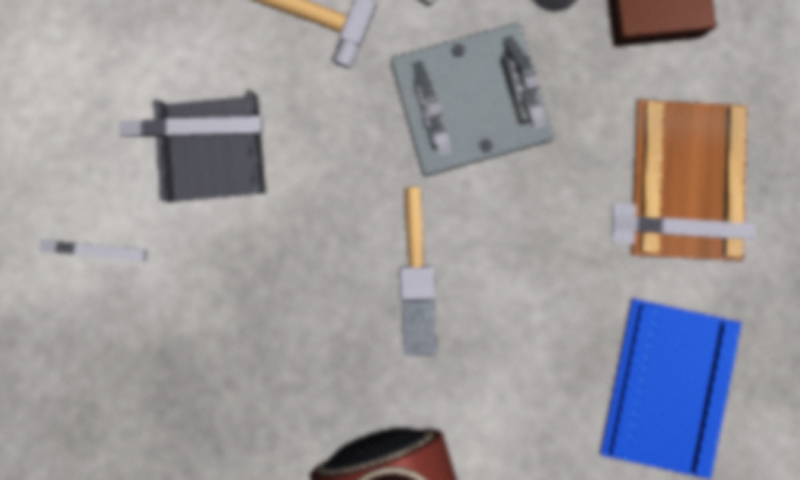

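The scene picture (crop) shows the channel and big chisel lower right. The gauge is in the centre with its two cheeks, and the wooden rack with the finished chisel is at left. In the top crop the chisel shank runs (141..261, 125) with the blade to the left. The gauge foot corners are about (391,58), (519,24), (553,139), (427,174), and the rack board corners (638,98), (747,103), (743,260), (634,257).

Run:
```python
from h import *
f=lambda p:np.array(p)/2.286+[90,140]
g=lambda p:np.array(p)/2.1+[100,110]
np.set_printoptions(precision=4,suppress=True)
for n,P,z in(('gauge',[(391,58),(519,24),(553,139),(427,174)],.022),('rack',[(638,98),(747,103),(743,260),(634,257)],.012),
  ('chan',[(157,102),(252,94),(265,192),(163,200)],.045),('fin',[(755,231),(636,224),(613,224)],.05),('cheektips',[(420,62),(510,36),(441,152),(538,122)],.165)):
    X=ray('top',f(P),z); print(n,X[:,:2].tolist(),X.mean(0)); 
for n,P,z in(('gauge',[(238,350),(363,356),(376,260),(272,255)],.022),('rack',[(93,230),(173,260)],.012)):
    print('scene',n,ray('scene',g(P),z)[:,:2].tolist())
ctrl.get_image('top')
for l in('chisel','finished_mid','throat'):
  for m in ctrl.outline_of('top',l)[:2]:
    c=np.argwhere(m['mask'])[:,::-1].astype(float)
    r=cv2.minAreaRect(c.astype(np.float32)); b=cv2.boxPoints(r); z={'chisel':.063,'finished_mid':.05,'throat':.15}[l]
    print(l,m['conf'],ray('top',b,z)[:,:2].tolist())
```

```text
gauge [[0.6462304430584485, 0.0751950302438372], [0.6915124188227832, -0.07882158059096078], [0.552259932541045, -0.1213992791893902], [0.5069490236069647, 0.028832553297998935]] [ 0.5992 -0.024   0.022 ]
rack [[0.6058043034035983, -0.22596270088955742], [0.6027947721372847, -0.35984081513132377], [0.41199359713538813, -0.3537362480142062], [0.41313256210306476, -0.2216888025182661]] [ 0.5084 -0.2903  0.012 ]
chan [[0.583488576082471, 0.34897999429908677], [0.5953544298875225, 0.2371536279157698], [0.4801696330336734, 0.2177362647215117], [0.4681975028381664, 0.3367732064504913]] [0.5318 0.2852 0.045 ]
fin [[0.4464004050821894, -0.3554964605080766], [0.4518252889305167, -0.21556222605453648], [0.45128756563631073, -0.1886581729565515]] [ 0.4498 -0.2532  0.05  ]
cheektips [[0.6155033883482768, 0.0395596047730994], [0.6456518422378421, -0.055395272516914694], [0.5203457465543726, 0.015450288337878215], [0.554315095205264, -0.08615567576076785]] [ 0.584  -0.0216  0.165 ]
scene gauge [[0.7032318299072589, -0.06855794389554548], [0.6520239216740176, 0.07940493588808231], [0.50874606307778
[... 221 characters left out ...]
6], [0.5679382051615461, 0.2232813172689154], [0.548046882970398, 0.22199899666306014], [0.5399518559426988, 0.38375267776125865]]
chisel 0.82 [[0.4059709632791248, 0.4708475238723535], [0.41970161909676407, 0.47023601410445326], [0.41126425702412844, 0.3506918464813166], [0.39758096602449594, 0.3514114532380937]]
finished_mid 0.57 [[0.47519311455205937, -0.18811211205428757], [0.47852166785789046, -0.35225194926697423], [0.43315347550599076, -0.3519912430583123], [0.4300266069971339, -0.18837292095018454]]
throat 0.67 [[0.6160492079523753, 0.05196664835592628], [0.6535900083736048, -0.07180186734571145], [0.5536420441143208, -0.10027159196280402], [0.5168561377404203, 0.022597451418225552]]
```

```bash
python3 -m creep '[[0,0,0,-40,0],[0,0,30,-80,0],[0,0,70,-80,0],[0,0,110,-80,0],[0,0,150,-80,0],[0,0,190,-80,0],[0,0,230,-80,0],[0,0,270,-80,0],[0,0,310,-80,0],[0,0,350,-80,0],[0,0,390,-80,0],[0,0,430,-80,0]]'; python3 -c "
from h import *
print(ctrl.get_obs()['q'],Ro.from_rotvec(ctrl.get_obs()['tool_rot']).as_matrix())"
```

```text
t: 1.9
tool_pos: [0.4177, -0.8975, 0.2931]
tool_rot: [3.053, 0.676, 0.006]
contact_force: [1.1, -3.4, 17.1]
opening: 0.0854
[-1.21073174e+00  1.11830629e+00  5.44488246e-02  1.87511023e-03
  1.95344376e+00 -7.48419491e-02] [[ 9.06606552e-01  4.21918048e-01  7.05127600e-03]
 [ 4.21976578e-01 -9.06501811e-01 -1.37925855e-02]
 [ 5.72653690e-04  1.54799217e-02 -9.99880015e-01]]
```

```bash
cat > st.py <<'E'
from h import *
np.set_printoptions(precision=4,suppress=True)
o=ctrl.get_obs(); R=Ro.from_rotvec(o['tool_rot']).as_matrix()
print(o['t'],'q',o['q'],'p',o['tool_pos'],'F',o['contact_force'],'T',o['wrist_torque'],'op',o['opening']); print(R)
E
python3 -m creep '[[0,0,0,0,0],[0,0,0,0,0],[0,0,0,0,0]]'; python3 st.py;python3 -m creep '[[0,0,-30,0,0],[0,0,-40,0,0],[0,0,-40,0,0]]'; python3 st.py
```

```text
t: 2.15
tool_pos: [0.4176, -0.897, 0.3023]
tool_rot: [3.043, 0.674, 0.008]
contact_force: [-0.1, -0.0, 2.9]
opening: 0.0854
2.15 q [-1.2106  1.1088  0.0549  0.0018  1.9527 -0.0749] p [ 0.4176 -0.897   0.3023] F [-0.1414 -0.0412  2.8531] T [-0.0185  0.0788 -0.0077] op 0.08538363804583862
[[ 0.9065  0.422   0.0104]
 [ 0.4221 -0.9062 -0.023 ]
 [-0.0003  0.0252 -0.9997]]
t: 2.4
tool_pos: [0.3991, -0.856, 0.2986]
tool_rot: [3.053, 0.676, 0.006]
contact_force: [0.1, -0.1, -2.4]
opening: 0.0854
2.4 q [-1.2136  0.8594  0.4556  0.0017  1.8115 -0.0785] p [ 0.3991 -0.856   0.2986] F [ 0.1349 -0.1021 -2.3884] T [-0.009  -0.0252  0.0426] op 0.08539760951691282
[[ 0.9064  0.4223  0.0069]
 [ 0.4224 -0.9063 -0.0136]
 [ 0.0005  0.0152 -0.9999]]
```

```bash
python3 -m creep '[[0,0,-30,-30,0],[0,0,-60,-60,0],[0,0,-90,-90,0],[0,0,-120,-120,0],[0,0,-150,-150,0],[0,0,-180,-180,0],[0,0,-210,-210,0],[0,0,-240,-240,0],[0,0,-240,-280,0],[0,0,-240,-320,0],[0,0,-240,-360,0],[0,0,-240,-400,0]]'; python3 st.py;python3 -m creep '[[0,0,0,-40,0],[0,0,0,-80,0],[0,0,0,-120,0],[0,0,0,-160,0],[0,0,0,-200,0],[0,0,0,-240,0],[0,0,0,-240,0],[0,0,0,-240,0]]'; python3 st.py
```

```text
t: 3.4
tool_pos: [0.2941, -0.6303, 0.7041]
tool_rot: [3.032, 0.672, 0.01]
contact_force: [0.5, -1.7, 0.9]
opening: 0.0854
3.4 q [-1.2421  0.4322  0.3639  0.0033  2.3092 -0.105 ] p [ 0.2941 -0.6303  0.7041] F [ 0.4681 -1.7099  0.8705] T [-0.0075 -0.0157 -0.0092] op 0.08539947643463165
[[ 0.9065  0.422   0.014 ]
 [ 0.4222 -0.9059 -0.0336]
 [-0.0015  0.0364 -0.9993]]
t: 4.07
tool_pos: [0.2622, -0.5625, 0.8037]
tool_rot: [3.023, 0.67, 0.014]
contact_force: [-0.3, 0.6, -0.6]
opening: 0.0853
4.0667 q [-1.2567  0.4954  0.055   0.0088  2.5457 -0.1144] p [ 0.2622 -0.5625  0.8037] F [-0.3024  0.6415 -0.5611] T [-0.0375  0.0035  0.0406] op 0.08534166667205466
[[ 0.9065  0.4218  0.0188]
 [ 0.4222 -0.9055 -0.0417]
 [-0.0006  0.0458 -0.999 ]]
```

```bash
python3 -m creep '[[0,0,-30,-30,0],[0,0,-60,-60,0],[0,0,-60,-90,0]]' >/dev/null; python3 st.py; python3 -m creep '[[0,0,0,-60,0]]' >/dev/null; python3 st.py;python3 -m creep '[[0,0,0,-60,0]]' >/dev/null; python3 st.py;python3 -m creep '[[0,0,0,-60,0],[0,0,0,-100,0],[0,0,0,-150,0]]' >/dev/null; python3 st.py
```

```text
4.3167 q [-1.2756  0.3968  0.0549  0.0149  2.6198 -0.1273] p [ 0.2291 -0.4913  0.8594] F [-0.5064 -0.4645  0.8389] T [ 0.1206 -0.002   0.01  ] op 0.08559076890051674
[[ 0.9066  0.4211  0.0275]
 [ 0.422  -0.9043 -0.0648]
 [-0.0024  0.0703 -0.9975]]
4.4 q [-1.28    0.378   0.055   0.0188  2.6186 -0.1282] p [ 0.2242 -0.4812  0.8694] F [ 0.3161 -0.8809  0.0716] T [0.0125 0.0635 0.0503] op 0.08533714156040359
[[ 0.9066  0.4205  0.0347]
 [ 0.4219 -0.9028 -0.0834]
 [-0.0037  0.0903 -0.9959]]
4.4833 q [-1.2848  0.3567  0.055   0.0229  2.6187 -0.1292] p [ 0.2186 -0.469   0.8805] F [ 0.1305 -0.3671 -0.7511] T [0.0322 0.0489 0.0346] op 0.08575199903063788
[[ 0.9067  0.4197  0.0423]
 [ 0.4218 -0.9008 -0.1032]
 [-0.0052  0.1114 -0.9938]]
4.7333 q [-1.2927  0.3161  0.055   0.0279  2.6191 -0.1322] p [ 0.2082 -0.4449  0.9007] F [ 0.3747  0.3875 -0.1803] T [ 0.062   0.0018 -0.0057] op 0.08545247271747199
[[ 0.9069  0.4177  0.0547]
 [ 0.4211 -0.896  -0.1411]
 [-0.0099  0.151  -0.9885]]
```

```bash
cat > fk.py <<'E'
import numpy as np
D=np.array([[.0527,1.6129,1.4760,.625,.2313],[.4322,.3639,2.3092,.6955,.7041],[.4954,.055,2.5457,.6206,.8037],[.8594,.4556,1.8115,.9445,.2986],[.3161,.055,2.6191,.4912,.9007],[1.1088,.0549,1.9527,.9895,.3023]])
q2,s=D[:,0],D[:,0]+D[:,1]; u=s+D[:,2]
o=np.ones(6);z=np.zeros(6)
# r=a sin q2 + b sin s + e cos s + c sin u + d cos u ; z=h + a cos q2 + b cos s - e sin s + c cos u - d sin u
A=np.r_[np.c_[np.sin(q2),np.sin(s),np.cos(s),np.sin(u),np.cos(u),z],np.c_[np.cos(q2),np.cos(s),-np.sin(s),np.cos(u),-np.sin(u),o]]
y=np.r_[D[:,3],D[:,4]]
A=A[:,[0,1,3,5]]
p,res,rk,sv=np.linalg.lstsq(A,y,rcond=None)
def fk(q2,q3,q5):
    s=q2+q3;u=s+q5
    return p[0]*np.sin(q2)+p[1]*np.sin(s)+p[2]*np.sin(u), p[3]+p[0]*np.cos(q2)+p[1]*np.cos(s)+p[2]*np.cos(u)
if __name__=='__main__':
    print(p,np.abs(A@p-y).max())
    for t in(0,.3,.61):
      for q3 in(2.58,):
        for a in np.arange(-.6,.61,.2):
          print(t,q3,round(a,2),'q5',round(np.pi-t-a-q3,2),np.round(fk(a,q3,np.pi-t-a-q3),3))
      print(np.round(fk(np.pi-t-.09-2.58,2.58,.09),3),'corner')
E
python3 fk.py
```

```text
[0.44842359 0.63003345 0.91233065 0.7699802 ] 0.03641149262166732
0 2.58 -0.6 q5 1.16 [ 0.325 -0.023]
0 2.58 -0.4 q5 0.96 [ 0.342 -0.09 ]
0 2.58 -0.2 q5 0.76 [ 0.346 -0.159]
0 2.58 0.0 q5 0.56 [ 0.336 -0.227]
0 2.58 0.2 q5 0.36 [ 0.312 -0.292]
0 2.58 0.4 q5 0.16 [ 0.276 -0.351]
0 2.58 0.6 q5 -0.04 [ 0.229 -0.402]
[ 0.26 -0.37] corner
0.3 2.58 -0.6 q5 0.86 [0.594 0.018]
0.3 2.58 -0.4 q5 0.66 [ 0.612 -0.049]
0.3 2.58 -0.2 q5 0.46 [ 0.615 -0.118]
0.3 2.58 0.0 q5 0.26 [ 0.605 -0.186]
0.3 2.58 0.2 q5 0.06 [ 0.582 -0.251]
0.3 2.58 0.4 q5 -0.14 [ 0.546 -0.31 ]
0.3 2.58 0.6 q5 -0.34 [ 0.499 -0.361]
[ 0.586 -0.242] corner
0.61 2.58 -0.6 q5 0.55 [0.847 0.142]
0.61 2.58 -0.4 q5 0.35 [0.865 0.075]
0.61 2.58 -0.2 q5 0.15 [0.868 0.006]
0.61 2.58 0.0 q5 -0.05 [ 0.858 -0.063]
0.61 2.58 0.2 q5 -0.25 [ 0.835 -0.128]
0.61 2.58 0.4 q5 -0.45 [ 0.799 -0.187]
0.61 2.58 0.6 q5 -0.65 [ 0.752 -0.237]
[ 0.867 -0.016] corner
```

```bash
python3 - <<'E'
s=open('fk.py').read()
s=s.replace("A=A[:,[0,1,3,5]]","A=np.c_[A[:,[0,1,2,3,5]],np.r_[o,z]]")
s=s.replace("return p[0]*np.sin(q2)+p[1]*np.sin(s)+p[2]*np.sin(u), p[3]+p[0]*np.cos(q2)+p[1]*np.cos(s)+p[2]*np.cos(u)","return p[5]+p[0]*np.sin(q2)+p[1]*np.sin(s)+p[2]*np.cos(s)+p[3]*np.sin(u), p[4]+p[0]*np.cos(q2)+p[1]*np.cos(s)-p[2]*np.sin(s)+p[3]*np.cos(u)")
open('fk.py','w').write(s)
E
python3 fk.py
```

```text
[0.42468501 0.6097035  0.09610401 0.2925444  0.25280263 0.00434818] 0.0005074502303261119
0 2.58 -0.6 q5 1.16 [ 0.286 -0.02 ]
0 2.58 -0.4 q5 0.96 [ 0.284 -0.076]
0 2.58 -0.2 q5 0.76 [ 0.271 -0.131]
0 2.58 0.0 q5 0.56 [ 0.248 -0.182]
0 2.58 0.2 q5 0.36 [ 0.215 -0.228]
0 2.58 0.4 q5 0.16 [ 0.173 -0.266]
0 2.58 0.6 q5 -0.04 [ 0.125 -0.295]
[ 0.156 -0.277] corner
0.3 2.58 -0.6 q5 0.86 [ 0.372 -0.007]
0.3 2.58 -0.4 q5 0.66 [ 0.37  -0.063]
0.3 2.58 -0.2 q5 0.46 [ 0.358 -0.118]
0.3 2.58 0.0 q5 0.26 [ 0.334 -0.169]
0.3 2.58 0.2 q5 0.06 [ 0.301 -0.215]
0.3 2.58 0.4 q5 -0.14 [ 0.259 -0.253]
0.3 2.58 0.6 q5 -0.34 [ 0.211 -0.282]
[ 0.306 -0.209] corner
0.61 2.58 -0.6 q5 0.55 [0.453 0.033]
0.61 2.58 -0.4 q5 0.35 [ 0.452 -0.024]
0.61 2.58 -0.2 q5 0.15 [ 0.439 -0.078]
0.61 2.58 0.0 q5 -0.05 [ 0.415 -0.13 ]
0.61 2.58 0.2 q5 -0.25 [ 0.382 -0.175]
0.61 2.58 0.4 q5 -0.45 [ 0.341 -0.213]
0.61 2.58 0.6 q5 -0.65 [ 0.292 -0.242]
[ 0.433 -0.095] corner
```

```bash
python3 -m creep '[[0,0,0,40,0],[0,0,0,80,0],[0,0,0,120,0],[0,0,0,160,0],[0,0,0,200,0],[0,0,0,240,0],[0,0,-10,280,0],[0,0,-20,320,0],[0,0,-30,360,0],[0,0,-40,400,0],[0,0,-50,440,0],[0,0,-60,480,0]]'>/dev/null; python3 st.py;python3 -m creep '[[0,0,-20,35,0],[0,0,-40,70,0],[0,0,-60,105,0],[0,0,-80,140,0],[0,0,-100,175,0],[0,0,-120,200,0],[0,0,-150,220,0],[0,0,-180,235,0],[0,0,-200,235,0],[0,0,-200,235,0]]'>/dev/null; python3 st.py
```

```text
5.7333 q [-1.2968 -0.3635  1.6372  0.0147  1.7122 -0.1584] p [ 0.2114 -0.463   0.4475] F [-0.3819 -0.4641  0.323 ] T [ 0.0714 -0.024   0.0347] op 0.0851527626176338
[[ 0.9069  0.4176  0.0559]
 [ 0.4212 -0.8952 -0.1453]
 [-0.0106  0.1554 -0.9878]]
6.5667 q [-1.3939 -0.8571  2.3628  0.0285  1.4853 -0.2584] p [ 0.1397 -0.3148  0.1851] F [-0.9541 -0.6737  0.6047] T [ 0.0611  0.0516 -0.0576] op 0.08523821407968914
[[ 0.9072  0.4172  0.0543]
 [ 0.4206 -0.8959 -0.1428]
 [-0.0109  0.1524 -0.9883]]
```

```bash
python3 -m creep '[[0,0,-40,10,0],[0,0,-80,20,0]]'>/dev/null; python3 st.py;python3 -m creep '[[0,0,-60,-20,0]]'>/dev/null; python3 st.py;python3 -m creep '[[0,0,-60,-20,0]]'>/dev/null; python3 st.py;python3 -m creep '[[0,0,-60,-20,0]]'>/dev/null; python3 st.py
```

```text
6.7333 q [-1.434  -1.0109  2.4806  0.028   1.5453 -0.2974] p [ 0.1209 -0.2765  0.1536] F [-0.6599  0.9769  0.9783] T [-0.0018  0.0663 -0.0284] op 0.08534577342528513
[[ 0.907   0.4187  0.0449]
 [ 0.421  -0.8989 -0.1212]
 [-0.0104  0.1289 -0.9916]]
6.8167 q [-1.4352 -1.0084  2.4749  0.0212  1.5786 -0.2979] p [ 0.1176 -0.2693  0.1556] F [ 0.0762  1.1057 -1.2224] T [0.0136 0.0374 0.0697] op 0.08513908593518325
[[ 0.9071  0.4195  0.0341]
 [ 0.4208 -0.9024 -0.0926]
 [-0.0081  0.0983 -0.9951]]
6.9 q [-1.4369 -1.008   2.455   0.0146  1.6167 -0.2997] p [ 0.1147 -0.2652  0.1672] F [-0.1164  0.1969  0.495 ] T [0.0536 0.0312 0.0203] op 0.08511734509655651
[[ 0.907   0.4203  0.0249]
 [ 0.421  -0.904  -0.0751]
 [-0.0091  0.0786 -0.9969]]
6.9833 q [-1.4393 -1.0078  2.4362  0.0079  1.6566 -0.3026] p [ 0.1115 -0.2601  0.1783] F [-0.4699 -0.7207  0.1566] T [0.0183 0.0031 0.027 ] op 0.08543078486804814
[[ 0.9069  0.4211  0.0153]
 [ 0.4212 -0.9053 -0.055 ]
 [-0.0094  0.0563 -0.9984]]
```

```bash
python3 -m creep '[[0,0,-60,-20,0]]'>/dev/null; python3 -m creep '[[0,0,-60,-20,0]]'>/dev/null; python3 st.py;python3 -m creep '[[0,35,0,-15,0],[0,70,0,-30,0],[0,105,0,-50,0],[0,140,0,-70,0],[0,175,5,-90,0],[0,210,10,-110,0],[0,245,15,-120,0],[0,265,15,-120,0],[0,265,15,-120,0]]'>/dev/null; python3 st.py
```

```text
7.15 q [-1.4465 -1.0076  2.3957 -0.0054  1.7429 -0.3119] p [ 0.1043 -0.2485  0.2029] F [0.0923 0.5412 0.0411] T [-0.031   0.0137  0.0087] op 0.08526620254918313
[[ 0.9068  0.4216 -0.004 ]
 [ 0.4215 -0.9068 -0.0112]
 [-0.0083  0.0085 -0.9999]]
7.9 q [-0.5822 -0.5986  1.9968 -0.0061  1.7368  0.5472] p [ 0.3563 -0.1477  0.3213] F [-0.0347 -0.3088  0.4875] T [0.0022 0.0265 0.0137] op 0.08501551679730479
[[ 0.9046  0.4263  0.0022]
 [ 0.4263 -0.9045 -0.0087]
 [-0.0017  0.0088 -1.    ]]
```

```bash
python3 -m creep '[[0,31,-26,0,-0.1],[0,62,-52,0,-0.2],[0,93,-78,0,-0.3],[0,124,-104,0,-0.4],[0,155,-130,0,-0.5],[0,186,-157,0,-0.6],[0,217,-183,0,-0.7],[0,248,-209,0,-0.8],[0,279,-235,0,-0.9],[0,310,-261,20,-1.0],[0,341,-288,40,-1.1],[0,372,-314,60,-1.185]]'>/dev/null; python3 st.py
```

```text
8.9 q [ 0.3597  0.0374  1.58   -0.0041  1.5235  0.306 ] p [0.5555 0.2869 0.2606] F [ 0.5727 -0.6141 -0.3155] T [-0.0007  0.006   0.0044] op 0.08562338563469357
[[-0.0539  0.9985  0.0021]
 [ 0.9985  0.0539 -0.0036]
 [-0.0037  0.0019 -1.    ]]
```

```bash
python3 -m creep '[[0,5,-1,40,0],[0,5,-1,80,0],[0,5,-1,120,0],[0,5,-1,150,0],[0,5,-1,170,0],[0,5,-1,170,0]]'>/dev/null; python3 st.py
python3 - <<'E'
from h import *
a=save('g1','scene'); b=save('g1t','top')
x=cv2.resize(a[200:320,290:470],(600,400),interpolation=2)[:,:,::-1]; cv2.imwrite('pics/g1c.png',x)
E
```

```text
9.4 q [ 0.364   0.1802  1.7321 -0.0041  1.2417  0.3167] p [0.5492 0.2875 0.0836] F [ 0.2874 -0.4227 -0.0899] T [ 0.0003 -0.0623  0.0248] op 0.08575134075841974
[[-0.0487  0.9988 -0.0102]
 [ 0.9988  0.0486 -0.008 ]
 [-0.0075 -0.0105 -0.9999]]
```

View pics/g1c.png

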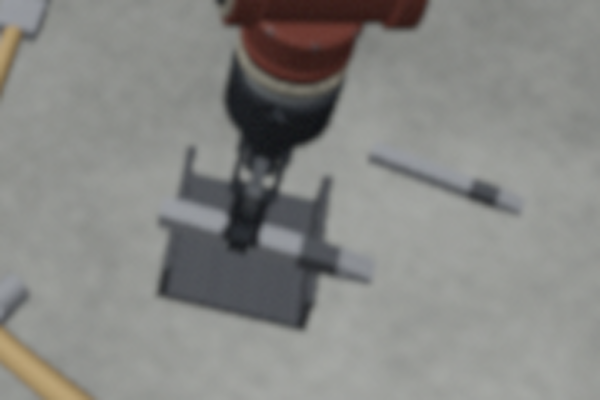

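The fingers straddle the shank at about mid-length (crop 240,235; shank 160..340). I'll descend, then grip.

```bash
python3 -m creep '[[0,4,4,25,0],[0,4,4,48,0],[0,4,4,48,0]]'>/dev/null; python3 st.py; python3 -m creep '[[120,0,0,0,0],[200,0,0,0,0],[255,0,0,0,0],[255,0,0,0,0],[255,0,0,0,0],[255,0,0,0,0],[255,0,0,0,0],[255,0,0,0,0]]' 60; python3 st.py
```

```text
9.75 q [ 0.3683  0.2466  1.7383 -0.0041  1.1643  0.321 ] p [0.5538 0.2921 0.039 ] F [-1.8746 -0.3981 -0.9262] T [ 0.0175 -0.0313 -0.0046] op 0.08543251370887145
[[-0.049   0.9988 -0.0057]
 [ 0.9988  0.049  -0.0063]
 [-0.006  -0.006  -1.    ]]
t: 10.42
tool_pos: [0.5546, 0.2927, 0.0414]
tool_rot: [2.165, 2.274, -0.008]
contact_force: [-0.5, -0.1, 5.9]
opening: 0.0166
10.4167 q [ 0.3688  0.2432  1.7378 -0.0042  1.1642  0.3211] p [0.5546 0.2927 0.0414] F [-0.531  -0.0967  5.87  ] T [-0.0673 -0.035   0.0222] op 0.016598435316476638
[[-0.0493  0.9988 -0.002 ]
 [ 0.9988  0.0493 -0.0049]
 [-0.0048 -0.0022 -1.    ]]
```

```bash
python3 -m creep '[[180,0,0,0,0],[180,0,0,0,0],[180,0,0,4,0],[180,0,0,7,0],[180,0,0,7,0]]'; python3 -m creep '[[255,0,0,0,0],[255,0,0,0,0],[255,0,0,0,0],[255,0,0,0,0],[255,0,0,0,0]]' 70; python3 -m creep '[[255,0,0,-15,0],[255,0,0,-40,0],[255,0,0,-70,0],[255,0,0,-100,0],[255,0,0,-100,0]]';python3 st.py
```

```text
t: 10.83
tool_pos: [0.5523, 0.2919, 0.0311]
tool_rot: [-2.166, -2.275, 0.015]
contact_force: [-0.3, -0.6, 0.1]
opening: 0.0249
t: 11.25
tool_pos: [0.553, 0.2922, 0.0322]
tool_rot: [2.166, 2.275, -0.013]
contact_force: [0.3, 0.1, -4.6]
opening: 0.0173
t: 11.67
tool_pos: [0.5584, 0.2948, 0.1424]
tool_rot: [2.161, 2.271, 0.009]
contact_force: [3.0, 0.2, -2.1]
opening: 0.0171
11.6667 q [ 0.3695  0.1307  1.6817 -0.0037  1.3208  0.321 ] p [0.5584 0.2948 0.1424] F [ 2.9673  0.2199 -2.0798] T [ 0.0828 -0.0976  0.0185] op 0.017107631401084723
[[-0.0494  0.9987  0.0091]
 [ 0.9988  0.0494 -0.0004]
 [-0.0008  0.0091 -1.    ]]
```

Run:
```python
from h import *
from scipy.optimize import minimize
np.set_printoptions(precision=4,suppress=True)
ctrl.get_image('top');ctrl.get_image('scene')
M={c:ctrl.outline_of(c,'gauge')[0]['mask'] for c in('top','scene')}
def foot(p):
    c,s=np.cos(p[2]),np.sin(p[2]); q=np.array([(x,y,z) for z in(0,.022) for x in(-.075,.075) for y in(-.0825,.0825)])
    return np.c_[p[0]+c*q[:,0]-s*q[:,1],p[1]+s*q[:,0]+c*q[:,1],q[:,2]]
S=8
def cost(p,cams):
    e=0
    for c in cams:
        h=cv2.convexHull((proj(c,foot(p))).astype(np.float32))
        im=np.zeros((420,560),np.uint8)
        big=np.zeros((420*4,560*4),np.uint8); cv2.fillConvexPoly(big,np.round((h+.5)*4*16).astype(int),255,shift=4)
        f=cv2.resize(big,(560,420),interpolation=cv2.INTER_AREA)/255.
        m=M[c].astype(float); w=1.0
        e+=np.abs(f-m).sum() if c=='top' else (np.maximum(f-m,0)).sum()*1+np.maximum(m-f,0)[int(h[:,0,1].min())+12:].sum()
    return e
for cams in(['top'],['top','scene']):
    r=minimize(cost,[.6,-.024,.297],args=(cams,),method='Nelder-Mead',options=dict(initial_simplex=[[.6,-.024,.297],[.606,-.024,.297],[.6,-.018,.297],[.6,-.024,.33]],xatol=1e-5,fatol=.1)); print(cams,r.x,np.degrees(r.x[2]),r.fun)
a=cv2.imread('pics/top0.png')[150:225,255:340]; b=cv2.imread('pics/scene0.png')[203:288,205:285]
cv2.imwrite('pics/gg.png',np.hstack([cv2.resize(a,(420,420),interpolation=2),cv2.resize(b,(380,420),interpolation=2)]))
```

```text
['top'] [ 0.6007 -0.0216  0.3021] 17.310313477850137 100.30196078431374
['top', 'scene'] [ 0.6007 -0.0227  0.2988] 17.11968035804923 208.14901960784314
```

View pics/gg.png

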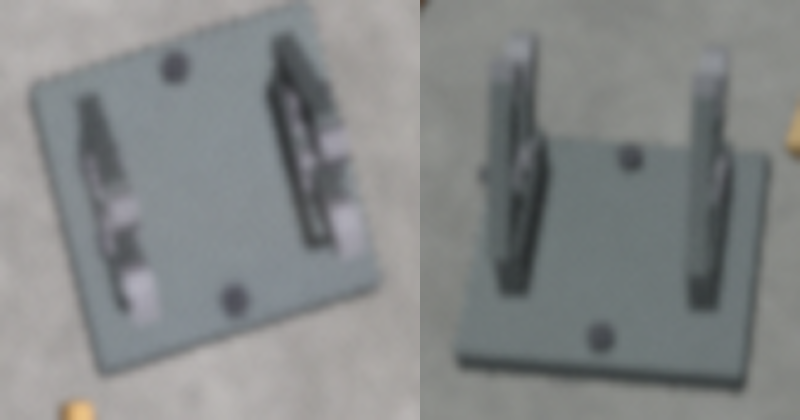

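The gauge crop, top-view panel, shows each cheek's far prong top as a bright patch, at about (333,120..158) on the right cheek and (122,195..228) on the left. The near prong's lead-in and top are at (350,205..252) and (145,270..322). The mouth lies between them.

```bash
cat > ga.py <<'E'
from h import *
G=np.array([.6005,-.0222,0]); yaw=np.radians(17.2); Rg=Ro.from_euler('z',yaw).as_matrix()
a=np.radians(35); Rt=Rg@np.array([[np.cos(a),0,-np.sin(a)],[0,1,0],[np.sin(a),0,np.cos(a)]])
E
python3 - <<'E'
from ga import *
from scipy.optimize import least_squares
np.set_printoptions(precision=4,suppress=True)
obs=[]
# cheek y sign, edges v: far outer, far inner, near inner, near outer
for sg,pts in((1,[(117,195),(127,228),(138,270),(148,324)]),(-1,[(330,120),(337,158),(345,204),(352,252)])):
    obs.append((sg,np.array(pts)/[4.94,5.6]+[255,150]))
def pred(p,sg):
    px,pz,W,dy=p; T=np.array([(W,0,.008),(.0185,0,.008),(-.0103,0,0),(-W,0,.008)])
    return proj('top',G+Rg@[px,sg*.054+dy,pz]+T@Rt.T)
def f(p): 
    r=np.concatenate([(pred(p,s)-o).ravel() for s,o in obs])
    return np.r_[r,(p[1]+.00655+p[2]*.574-.165)/.002]
r=least_squares(f,[0,.135,.033,0]); print(r.x,r.cost); print(r.fun)
print('origin',G+Rg@[r.x[0],r.x[3],r.x[1]])
J=r.jac; print(np.sqrt(np.diag(np.linalg.inv(J.T@J))))
E
```

```text
[-0.0346  0.1393  0.0335 -0.0005] 1.9303739584236224
[ 0.5118 -0.3497 -0.1628 -0.918  -0.4194  0.1209  0.121  -0.1669  0.2869
  0.9127 -0.0943 -0.4819 -0.6051  0.0522  0.3458  0.854   0.0168]
origin [ 0.5676 -0.0329  0.1393]
[0.0009 0.0022 0.0014 0.0009]
```

```bash
python3 -m creep '[[255,-5,-3,-40,-0.02],[255,-10,-6,-80,-0.05],[255,-15,-9,-120,-0.08],[255,-20,-12,-160,-0.11],[255,-25,-15,-200,-0.14],[255,-30,-18,-240,-0.17],[255,-35,-21,-280,-0.2],[255,-40,-24,-320,-0.22],[255,-45,-27,-360,-0.235],[255,-50,-30,-400,-0.245],[255,-55,-33,-440,-0.251],[255,-60,-36,-480,-0.251]]'; python3 -m creep '[[255,-5,-5,-40,0],[255,-10,-10,-80,0],[255,-15,-15,-120,0],[255,-20,-20,-160,0],[255,-25,-25,-200,0],[255,-25,-25,-240,0]]'; python3 st.py
```

```text
t: 12.87
tool_pos: [0.523, 0.2337, 0.6124]
tool_rot: [-1.862, -2.526, 0.017]
contact_force: [2.0, 0.4, -3.8]
opening: 0.0171
t: 13.37
tool_pos: [0.5042, 0.2021, 0.8374]
tool_rot: [1.862, 2.524, -0.001]
contact_force: [1.5, 0.2, -1.0]
opening: 0.017
13.3667 q [ 0.2463  0.3552  0.1715 -0.0082  2.6124 -0.0603] p [0.5042 0.2021 0.8374] F [ 1.5159  0.2022 -1.0038] T [-0.0083 -0.0385  0.0591] op 0.01699133374797784
[[-0.295   0.9555  0.0034]
 [ 0.9555  0.295  -0.0034]
 [-0.0043  0.0022 -1.    ]]
```

```bash
cat > tl.py <<'E'
from h import *
o=ctrl.get_obs(); R=Ro.from_rotvec(o['tool_rot']).as_matrix(); z=R[:,2]
print(round(o['t'],2),'q',np.round(o['q'],3),'p',np.round(o['tool_pos'],4),'tilt %.2f dir %.1f side %.2f'%(np.degrees(np.arccos(-z[2])),np.degrees(np.arctan2(z[1],z[0])),np.degrees(np.arcsin(R[2,0]))),'op',round(o['opening'],4))
E
python3 -m creep '[[255,0,0,-60,0]]'>/dev/null; python3 tl.py
python3 -m creep '[[255,0,0,-60,0]]'>/dev/null; python3 -m creep '[[255,0,0,-60,0]]'>/dev/null; python3 tl.py
python3 -m creep '[[255,0,0,-60,0]]'>/dev/null; python3 -m creep '[[255,0,0,-60,0]]'>/dev/null; python3 tl.py
python3 -m creep '[[255,0,0,-60,0]]'>/dev/null; python3 -m creep '[[255,0,0,-60,0]]'>/dev/null; python3 tl.py
```

```text
13.45 q [ 0.249  0.412  0.054 -0.011  2.62  -0.06 ] p [0.5114 0.2048 0.8512] tilt 3.15 dir 8.6 side -0.47 op 0.0172
13.62 q [ 0.242  0.374  0.065 -0.005  2.618 -0.063] p [0.4921 0.1971 0.8681] tilt 4.87 dir 12.2 side -0.42 op 0.017
13.78 q [ 2.34e-01  3.18e-01  5.50e-02  2.00e-03  2.62e+00 -6.50e-02] p [0.4552 0.1852 0.8999] tilt 8.54 dir 13.8 side -0.52 op 0.0171
13.95 q [ 0.225  0.271  0.055  0.01   2.619 -0.067] p [0.4264 0.1753 0.9217] tilt 11.22 dir 14.3 side -0.57 op 0.0169
```

```bash
python3 -m creep '[[255,0,0,-60,0]]'>/dev/null; python3 -m creep '[[255,0,0,-60,0]]'>/dev/null; python3 -m creep '[[255,0,0,-60,0]]'>/dev/null; python3 -m creep '[[255,0,0,-60,0]]'>/dev/null; python3 tl.py
python3 -m creep '[[255,0,0,-60,0]]'>/dev/null; python3 -m creep '[[255,0,0,-60,0]]'>/dev/null; python3 -m creep '[[255,0,0,-60,0]]'>/dev/null; python3 -m creep '[[255,0,0,-60,0]]'>/dev/null; python3 tl.py
```

```text
14.28 q [ 0.203  0.183  0.055  0.031  2.619 -0.069] p [0.3691 0.1561 0.9591] tilt 16.29 dir 14.8 side -0.69 op 0.0171
14.62 q [ 0.17   0.093  0.055  0.066  2.619 -0.068] p [0.3073 0.1373 0.9916] tilt 21.47 dir 14.9 side -0.88 op 0.0169
```

```bash
python3 -m creep '[[255,25,0,-60,0]]'>/dev/null; python3 -m creep '[[255,25,0,-60,0]]'>/dev/null; python3 tl.py; python3 -m creep '[[255,25,0,-60,0]]'>/dev/null; python3 -m creep '[[255,25,0,-60,0]]'>/dev/null; python3 tl.py
python3 -m creep '[[255,25,0,-60,0]]'>/dev/null; python3 -m creep '[[255,25,0,-60,0]]'>/dev/null; python3 tl.py; python3 -m creep '[[255,25,0,-60,0]]'>/dev/null; python3 -m creep '[[255,25,0,-60,0]]'>/dev/null; python3 tl.py
```

```text
14.78 q [ 0.303  0.058  0.056 -0.032  2.619 -0.027] p [0.2654 0.1559 1.0024] tilt 23.44 dir 15.0 side -0.82 op 0.0171
14.95 q [ 0.486  0.029  0.056 -0.181  2.619  0.009] p [0.2206 0.1722 1.0109] tilt 25.16 dir 15.7 side -0.65 op 0.0172
15.12 q [ 0.726  0.01   0.056 -0.388  2.619  0.042] p [0.175  0.1839 1.0164] tilt 26.46 dir 16.5 side -0.35 op 0.0168
15.28 q [ 1.011  0.004  0.055 -0.637  2.619  0.08 ] p [0.13   0.1912 1.019 ] tilt 27.24 dir 17.6 side 0.07 op 0.0171
```

```bash
python3 -m creep '[[255,-3,20,32,0],[255,-6,40,64,0],[255,-9,60,96,0],[255,-12,80,128,0],[255,-15,100,160,0],[255,-18,120,192,0],[255,-21,140,224,0],[255,-24,160,256,0],[255,-27,180,288,0],[255,-30,200,320,0],[255,-33,220,352,0],[255,-36,240,384,0]]'>/dev/null; python3 tl.py; python3 -m creep '[[255,-3,20,32,0],[255,-6,40,64,0],[255,-9,60,96,0],[255,-12,80,128,0],[255,-15,100,160,0],[255,-18,120,192,0],[255,-21,140,224,0],[255,-24,160,256,0],[255,-27,180,288,0],[255,-30,200,320,0],[255,-33,220,352,0],[255,-33,230,370,0]]'>/dev/null; python3 tl.py
```

```text
16.28 q [ 0.38  -0.095  0.865 -0.036  1.9    0.055] p [0.5145 0.2749 0.785 ] tilt 27.11 dir 17.5 side -0.00 op 0.017
17.28 q [ 3.05e-01  6.13e-01  4.44e-01 -1.00e-03  1.62e+00  1.00e-03] p [0.8828 0.3552 0.5535] tilt 26.64 dir 17.4 side -0.03 op 0.0169
```

```bash
python3 -m creep '[[255,0,40,0,0],[255,0,80,0,0],[255,0,120,0,0],[255,0,160,0,0]]'>/dev/null; python3 tl.py; python3 -m creep '[[255,0,60,0,0]]'>/dev/null;python3 -m creep '[[255,0,60,0,0]]'>/dev/null; python3 tl.py; python3 -m creep '[[255,0,60,0,0]]'>/dev/null;python3 -m creep '[[255,0,60,0,0]]'>/dev/null; python3 tl.py;python3 -m creep '[[255,0,60,0,0]]'>/dev/null;python3 -m creep '[[255,0,60,0,0]]'>/dev/null; python3 tl.py
```

```text
17.62 q [ 0.299  0.856  0.06   0.004  1.733 -0.004] p [0.9295 0.3658 0.5674] tilt 28.27 dir 17.7 side 0.08 op 0.0171
17.78 q [ 0.294  0.849  0.058  0.011  1.676 -0.009] p [0.9418 0.3658 0.5833] tilt 32.00 dir 18.0 side 0.24 op 0.0172
17.95 q [ 0.288  0.848  0.059  0.018  1.625 -0.013] p [0.9547 0.3656 0.5916] tilt 34.98 dir 18.3 side 0.38 op 0.0169
18.12 q [ 0.283  0.848  0.058  0.024  1.576 -0.017] p [0.9664 0.3654 0.6004] tilt 37.83 dir 18.5 side 0.50 op 0.0171
```

```bash
python3 -m creep '[[255,0,0,0,0],[255,1,-40,-6,0],[255,2,-80,-12,0],[255,3,-120,-18,0],[255,4,-160,-24,0],[255,5,-200,-30,0],[255,6,-240,-36,0],[255,7,-280,-42,0],[255,8,-320,-48,0],[255,9,-360,-54,0],[255,10,-400,-60,0],[255,11,-440,-66,0]]'>/dev/null; python3 tl.py; python3 -m creep '[[255,1,-40,-6,0],[255,2,-80,-12,0],[255,3,-120,-18,0],[255,4,-160,-24,0],[255,5,-200,-30,0],[255,6,-230,-36,0],[255,7,-230,-36,0],[255,7,-230,-36,0]]'>/dev/null; python3 tl.py
```

```text
19.12 q [ 0.287 -0.25   1.708  0.025  1.028 -0.027] p [0.6312 0.27   0.4034] tilt 37.60 dir 18.5 side 0.50 op 0.017
19.78 q [ 0.297 -0.808  2.256  0.018  1.038 -0.015] p [0.4353 0.2155 0.2913] tilt 37.63 dir 18.5 side 0.50 op 0.0168
```

```bash
python3 -m creep '[[255,0,-32,-25,0]]'>/dev/null; python3 tl.py; python3 -m creep '[[255,0,-32,-25,0]]'>/dev/null; python3 tl.py;python3 -m creep '[[255,0,-30,-56,0]]'>/dev/null; python3 tl.py
```

```text
19.87 q [ 0.294 -0.932  2.317  0.019  1.115 -0.016] p [0.4004 0.2036 0.2874] tilt 36.82 dir 18.5 side 0.50 op 0.0171
19.95 q [ 0.32  -1.01   2.34  -0.005  1.175  0.016] p [0.3758 0.2016 0.2923] tilt 36.47 dir 17.9 side 0.27 op 0.0168
20.03 q [ 0.369 -1.009  2.307 -0.042  1.233  0.068] p [0.3622 0.2074 0.3088] tilt 35.09 dir 17.1 side -0.10 op 0.017
```

```bash
cat > th.py <<'E'
import sys
from ga import *
np.set_printoptions(precision=2,suppress=True)
O=np.array([.5676,-.0329,.1393]); L=.0218
o=ctrl.get_obs(); R=Ro.from_rotvec(o['tool_rot']).as_matrix(); p=o['tool_pos']
c=p-L*R[:,2]; ct=Rt.T@(c-O)*1e3
# desired tool axes in throat: y_tool=+x_t, z_tool=-z_t, x_tool=+y_t
Rd=np.c_[Rt[:,1],Rt[:,0],-Rt[:,2]]
e=Ro.from_matrix(R.T@Rd).as_rotvec(degrees=True)
print('t %.2f'%o['t'],'chisel in throat mm',ct,'rot err (tool axes) deg',e,'F throat',Rt.T@o['contact_force'],'Tq',Rt.T@o['wrist_torque'],'op %.4f'%o['opening'])
if len(sys.argv)>1:
    g=O+Rt@(np.array([float(v) for v in sys.argv[1:4]])*1e-3)
    print('shift tool mm',R.T@(g-c)*1e3)
E
python3 -m creep '[[255,0,0,0,0],[255,0,0,0,0]]'>/dev/null; python3 th.py 0 0 60
```

```text
t 20.20 chisel in throat mm [  3.02 291.59 239.69] rot err (tool axes) deg [ 1.21 -0.16  0.27] F throat [-1.21 -0.   -3.69] Tq [-0.04  0.55  0.03] op 0.0168
shift tool mm [-292.07   -8.19  178.73]
```

```bash
python3 -m creep '[[255,-35,-1,10,0],[255,-70,-2,25,0],[255,-105,-3,45,0],[255,-140,-4,65,0],[255,-175,-5,90,0],[255,-210,-6,115,0],[255,-245,-7,140,0],[255,-270,-8,160,0],[255,-292,-8,179,0],[255,-292,-8,179,0],[255,-292,-8,179,0]]'>/dev/null; python3 th.py 0 0 30
python3 - <<'E'
from h import *
a=save('m1','scene'); b=save('m1t','top')
A=cv2.resize(a[150:300,180:330],(400,400),interpolation=2); B=cv2.resize(b[120:250,230:360],(400,400),interpolation=2)
cv2.imwrite('pics/m1c.png',np.hstack([A,B])[:,:,::-1])
E
```

```text
t 21.12 chisel in throat mm [-6.62 -2.33 55.46] rot err (tool axes) deg [ 0.59 -0.1  -0.02] F throat [-1.89  0.69 -2.39] Tq [ 0.02  0.56 -0.02] op 0.0169
shift tool mm [ 2.29  6.36 25.53]
```

View pics/m1c.png

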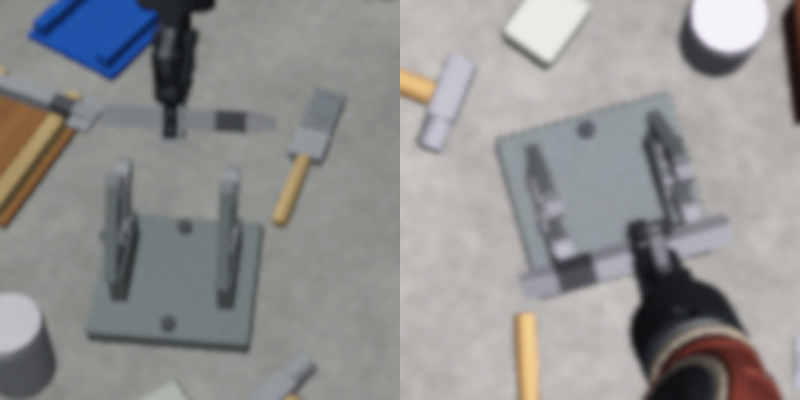

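The left panel shows the chisel held level at mid-shank above and behind the throat. In the right panel it runs parallel to the cheeks' cross line with the gripper between the cheeks. Next I approach the mouth.

```bash
python3 -m creep '[[255,2,6,10,0],[255,2,6,20,0],[255,2,6,20,0],[255,2,6,20,0]]'>/dev/null; python3 th.py 0 0 20; python3 -m creep '[[255,0,0,0,0],[255,0,0,0,0]]'>/dev/null; python3 th.py 0 0 20
```

```text
t 21.55 chisel in throat mm [ 2.43  2.16 38.19] rot err (tool axes) deg [ 0.89 -0.08  0.33] F throat [-2.8   0.59 -2.76] Tq [ 0.06  0.58 -0.03] op 0.0170
shift tool mm [-2.17 -2.73 18.14]
t 21.72 chisel in throat mm [ 2.49  1.46 38.32] rot err (tool axes) deg [ 0.91 -0.03  0.27] F throat [-2.55  0.19 -1.94] Tq [-0.01  0.61 -0.02] op 0.0171
shift tool mm [-1.46 -2.79 18.28]
```

```bash
python3 -m creep '[[255,-1,-2,7,0],[255,-1,-2,14,0],[255,-1,-2,20,0],[255,-1,-2,20,0],[255,-1,-2,20,0]]'>/dev/null; python3 th.py 0 0 20; python3 -m creep '[[255,0,0,3,0],[255,0,0,6,0],[255,0,0,6,0]]'>/dev/null; python3 th.py 0 0 10
```

```text
t 22.13 chisel in throat mm [-0.92  0.82 16.44] rot err (tool axes) deg [ 0.72 -0.16  0.18] F throat [-2.16 -0.62 -3.37] Tq [ 0.02  0.58 -0.02] op 0.0167
shift tool mm [-0.81  0.96 -3.55]
t 22.38 chisel in throat mm [-0.27  0.59 10.84] rot err (tool axes) deg [ 0.78 -0.12  0.2 ] F throat [-2.17  0.36 -4.23] Tq [-0.02  0.55  0.04] op 0.0169
shift tool mm [-0.6   0.25  0.84]
```

```bash
python3 -m creep '[[255,0,0,2,0],[255,0,0,4,0],[255,0,0,4,0]]'>/dev/null; python3 th.py; python3 -m creep '[[255,0,0,2,0],[255,0,0,4,0],[255,0,0,4,0]]'>/dev/null; python3 th.py
```

```text
t 22.63 chisel in throat mm [-0.18  0.62  6.96] rot err (tool axes) deg [ 0.78 -0.11  0.2 ] F throat [-2.19 -0.46 -2.93] Tq [ 0.    0.6  -0.04] op 0.0171
t 22.88 chisel in throat mm [-0.16  0.62  2.94] rot err (tool axes) deg [ 0.78 -0.11  0.2 ] F throat [-2.14 -0.44 -3.11] Tq [ 0.03  0.62 -0.01] op 0.0174
```

```bash
python3 -m creep '[[255,0,0,2,0],[255,0,0,5,0],[255,0,0,8,0],[255,0,0,8,0]]'>/dev/null; python3 th.py; python3 -m creep '[[255,0,0,3,0],[255,0,0,6,0],[255,0,0,9,0],[255,0,0,12,0],[255,0,0,12,0]]'>/dev/null; python3 th.py
```

```text
t 23.22 chisel in throat mm [-0.3   0.75 -5.34] rot err (tool axes) deg [ 0.75 -0.13  0.2 ] F throat [-2.36 -0.2  -3.38] Tq [ 0.01  0.61 -0.02] op 0.0169
t 23.63 chisel in throat mm [ -0.16   0.79 -17.39] rot err (tool axes) deg [ 0.75 -0.14  0.19] F throat [-1.76  0.39 -3.03] Tq [0.02 0.59 0.03] op 0.0168
```

```bash
python3 -m creep '[[255,0,0,2,0],[255,0,0,4,0],[255,0,0,6,0]]'>/dev/null; python3 th.py; python3 -m creep '[[255,0,0,1,0],[255,0,0,2,0],[255,0,0,3,0]]'>/dev/null; python3 th.py;python3 -m creep '[[255,0,0,1,0],[255,0,0,2,0],[255,0,0,3,0]]'>/dev/null; python3 th.py
```

```text
t 23.88 chisel in throat mm [  0.58   0.5  -22.83] rot err (tool axes) deg [ 0.82 -0.09  0.21] F throat [-1.62 -0.25 -2.36] Tq [ 0.02  0.62 -0.  ] op 0.0167
t 24.13 chisel in throat mm [  0.53   0.51 -25.81] rot err (tool axes) deg [ 0.81 -0.09  0.21] F throat [-2.06  0.36 -2.66] Tq [-0.01  0.61 -0.01] op 0.0174
t 24.38 chisel in throat mm [  0.6    0.52 -28.78] rot err (tool axes) deg [ 0.81 -0.09  0.21] F throat [-1.13  0.21 -2.89] Tq [-0.05  0.57 -0.02] op 0.0172
```

```bash
python3 -m creep '[[255,0,0,1,0],[255,0,0,2,0]]'>/dev/null; python3 th.py; python3 -m creep '[[255,0,0,1,0],[255,0,0,2,0]]'>/dev/null; python3 th.py;python3 -m creep '[[255,0,0,1,0],[255,0,0,2,0]]'>/dev/null; python3 th.py
```

```text
t 24.55 chisel in throat mm [  0.59   0.55 -30.81] rot err (tool axes) deg [ 0.81 -0.09  0.21] F throat [-2.85 -1.07 -2.58] Tq [-0.04  0.58  0.01] op 0.0166
t 24.72 chisel in throat mm [  0.63   0.53 -32.82] rot err (tool axes) deg [ 0.81 -0.09  0.21] F throat [-2.12 -0.3  -2.04] Tq [-0.03  0.61  0.  ] op 0.0166
t 24.88 chisel in throat mm [  0.64   0.55 -34.82] rot err (tool axes) deg [ 0.81 -0.09  0.21] F throat [-1.21  0.04 -2.62] Tq [-0.01  0.63  0.07] op 0.0169
```

```bash
python3 -m creep '[[255,0,0,0.7,0],[255,0,0,1.5,0]]'>/dev/null; python3 th.py; python3 -m creep '[[255,0,0,0.7,0],[255,0,0,1.5,0]]'>/dev/null; python3 th.py;python3 -m creep '[[255,0,0,0.7,0],[255,0,0,1.5,0]]'>/dev/null; python3 th.py
```

```text
t 25.05 chisel in throat mm [  0.69   0.57 -36.28] rot err (tool axes) deg [ 0.81 -0.1   0.21] F throat [-2.25 -0.11 -2.01] Tq [-0.    0.6   0.05] op 0.0169
t 25.22 chisel in throat mm [  0.7    0.54 -37.78] rot err (tool axes) deg [ 0.81 -0.09  0.21] F throat [-1.29  0.85 -3.41] Tq [0.01 0.6  0.02] op 0.0170
t 25.38 chisel in throat mm [  0.71   0.56 -39.28] rot err (tool axes) deg [ 0.81 -0.09  0.21] F throat [-2.14  0.87 -3.1 ] Tq [0.01 0.55 0.01] op 0.0167
```

```bash
python3 -m creep '[[255,0,0,0.7,0],[255,0,0,1.2,0]]'>/dev/null; python3 th.py; python3 -m creep '[[255,0,0,0.7,0],[255,0,0,1.2,0]]'>/dev/null; python3 th.py;python3 - <<'E'
from h import *
a=save('n1','scene'); b=save('n1t','top')
A=cv2.resize(a[190:300,195:305],(400,400),interpolation=2); B=cv2.resize(b[130:240,240:350],(400,400),interpolation=2)
cv2.imwrite('pics/n1c.png',np.hstack([A,B])[:,:,::-1])
E
```

```text
t 25.55 chisel in throat mm [  0.68   0.6  -40.51] rot err (tool axes) deg [ 0.8 -0.1  0.2] F throat [-2.37  0.   -2.5 ] Tq [-0.02  0.56  0.03] op 0.0168
t 25.72 chisel in throat mm [  0.7    0.59 -41.7 ] rot err (tool axes) deg [ 0.81 -0.1   0.21] F throat [-1.95  0.1  -3.49] Tq [ 0.02  0.57 -0.03] op 0.0170
```

View pics/n1c.png

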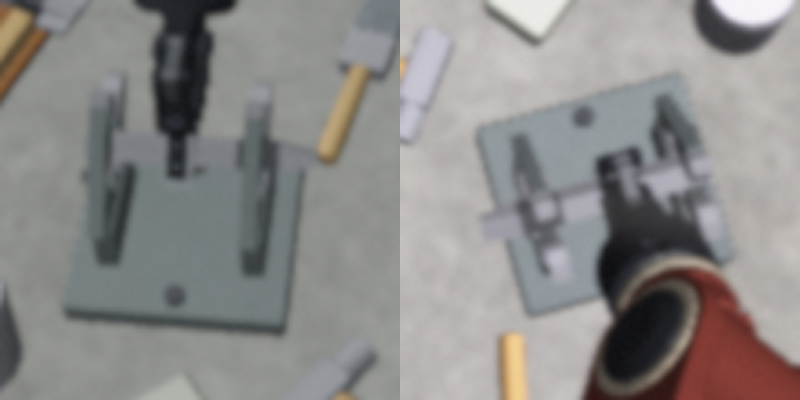

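The chisel is seated inside both cheeks, crossing them at top-panel (540,215) and (690,180). There is no contact yet, so the height estimate is a few mm off and I keep feeling downwards.

```bash
python3 -m creep '[[255,0,0,0.6,0],[255,0,0,1.2,0]]'>/dev/null; python3 th.py; python3 -m creep '[[255,0,0,0.6,0],[255,0,0,1.2,0]]'>/dev/null; python3 th.py;python3 -m creep '[[255,0,0,0.6,0],[255,0,0,1.2,0]]'>/dev/null; python3 th.py
```

```text
t 25.98 chisel in throat mm [  0.84   0.52 -42.81] rot err (tool axes) deg [ 0.82 -0.09  0.21] F throat [-1.93 -0.47 -2.29] Tq [0.04 0.64 0.03] op 0.0170
t 26.15 chisel in throat mm [  0.79   0.57 -44.06] rot err (tool axes) deg [ 0.81 -0.09  0.21] F throat [-2.18 -0.4  -2.84] Tq [ 0.01  0.58 -0.02] op 0.0173
t 26.32 chisel in throat mm [  0.89   0.58 -45.02] rot err (tool axes) deg [ 0.79 -0.11  0.23] F throat [-5.76  1.45 12.99] Tq [ 0.07  1.4  -0.08] op 0.0168
```

```bash
python3 -m creep '[[255,0,0,-0.2,0],[255,0,0,-0.2,0]]'>/dev/null; python3 th.py; python3 -m creep '[[255,0,0,0,0],[255,0,0,0,0]]'>/dev/null; python3 th.py
```

```text
t 26.48 chisel in throat mm [  0.94   0.52 -44.81] rot err (tool axes) deg [ 0.81 -0.09  0.21] F throat [-2.76  2.28  2.28] Tq [-0.03  0.76 -0.02] op 0.0167
t 26.65 chisel in throat mm [  0.96   0.52 -44.87] rot err (tool axes) deg [ 0.82 -0.09  0.22] F throat [-3.91  1.73  3.27] Tq [-0.14  0.81 -0.08] op 0.0166
```

```bash
python3 -m creep '[[255,0,0,0.1,0],[255,0,0,0.1,0]]'>/dev/null; python3 th.py; python3 -m creep '[[255,0,0,0,0],[255,0,0,0,0],[255,0,0,0,0]]'>/dev/null; python3 th.py
```

```text
t 26.82 chisel in throat mm [  0.98   0.5  -44.91] rot err (tool axes) deg [ 0.81 -0.09  0.23] F throat [-3.37  1.92  4.94] Tq [-0.07  0.82 -0.02] op 0.0168
t 27.07 chisel in throat mm [  0.94   0.52 -44.93] rot err (tool axes) deg [ 0.81 -0.1   0.22] F throat [-2.33  1.27  5.23] Tq [-0.04  0.94 -0.02] op 0.0173
```

```bash
python3 -m creep '[[255,0,0,0.12,0],[255,0,0,0.12,0],[255,0,0,0.12,0]]'>/dev/null; python3 th.py; python3 -m creep '[[255,0,0,0,0],[255,0,0,0,0],[255,0,0,0,0],[255,0,0,0,0],[255,0,0,0,0]]'>/dev/null; python3 th.py
```

```text
t 27.32 chisel in throat mm [  0.95   0.5  -44.95] rot err (tool axes) deg [ 0.81 -0.1   0.23] F throat [-4.23  1.08  6.85] Tq [-0.07  0.95 -0.03] op 0.0169
t 27.73 chisel in throat mm [  0.98   0.52 -44.94] rot err (tool axes) deg [ 0.81 -0.1   0.23] F throat [-3.74  1.74  6.05] Tq [ 0.03  0.98 -0.08] op 0.0172
```

```bash
python3 -m creep '[[255,0,0,0.1,0],[255,0,0,0.15,0],[255,0,0,0.15,0],[255,0,0,0.15,0],[255,0,0,0.15,0],[255,0,0,0.15,0],[255,0,0,0.15,0]]'>/dev/null; python3 th.py; python3 -m creep '[[255,0,0,0,0],[255,0,0,0,0],[255,0,0,0,0],[255,0,0,0,0],[255,0,0,0,0],[255,0,0,0,0],[255,0,0,0,0],[255,0,0,0,0],[255,0,0,0,0]]'>/dev/null; python3 th.py
```

```text
t 28.32 chisel in throat mm [  0.96   0.52 -44.99] rot err (tool axes) deg [ 0.8  -0.11  0.24] F throat [-4.63  1.41  8.96] Tq [ 0.04  1.09 -0.09] op 0.0170
t 29.07 chisel in throat mm [  0.97   0.55 -44.99] rot err (tool axes) deg [ 0.8  -0.11  0.24] F throat [-4.84  1.66  8.24] Tq [-0.02  1.12 -0.05] op 0.0169
```

```bash
python3 -m creep '[[255,0,0,-2,0],[255,0,0,-5,0],[255,0,0,-9,0],[255,0,0,-13,0],[255,0,0,-17,0],[255,0,0,-21,0],[255,0,0,-21,0]]'>/dev/null; python3 th.py; python3 -m creep '[[255,0,-0.5,-4,0],[255,0,-0.5,-8,0],[255,0,-0.5,-12,0],[255,0,-0.5,-16,0],[255,0,-0.5,-20,0],[255,0,-0.5,-24,0],[255,0,-0.5,-28,0],[255,0,-0.5,-32,0],[255,0,-0.5,-36,0]]'>/dev/null; python3 th.py;python3 -m creep '[[255,0,0,-6,0],[255,0,0,-14,0],[255,0,0,-24,0],[255,0,0,-40,0],[255,0,0,-70,0],[255,0,0,-100,0],[255,0,0,-135,0],[255,0,0,-170,0],[255,0,0,-200,0]]'>/dev/null; python3 th.py; python3 tl.py
```

```text
t 29.65 chisel in throat mm [  1.1    0.26 -23.58] rot err (tool axes) deg [ 0.88 -0.04  0.22] F throat [-1.73 -0.61 -2.45] Tq [ 0.03  0.61 -0.06] op 0.0171
t 30.40 chisel in throat mm [-0.54  0.49 12.01] rot err (tool axes) deg [ 0.81 -0.09  0.21] F throat [-2.39 -0.19 -2.73] Tq [-0.08  0.57 -0.03] op 0.0170
t 31.15 chisel in throat mm [ -3.    0.5 214.4] rot err (tool axes) deg [0.87 0.01 0.29] F throat [-1.87 -1.29 -2.53] Tq [-0.05  0.56  0.  ] op 0.0170
31.15 q [-0.591 -0.786  2.229  0.492  1.305 -0.931] p [ 0.4598 -0.0657  0.2955] tilt 35.87 dir 17.2 side -0.18 op 0.017
```

```bash
python3 -m creep '[[255,35,0,0,0],[255,70,0,0,0],[255,105,0,0,0],[255,140,0,0,0],[255,175,0,0,0],[255,210,0,0,0],[255,245,0,0,0],[255,280,0,-5,0],[255,280,0,-5,0]]'>/dev/null; python3 tl.py; python3 -m creep '[[255,0,-30,-56,0]]'>/dev/null;python3 -m creep '[[255,0,-30,-56,0]]'>/dev/null; python3 tl.py;python3 -m creep '[[255,0,-30,-56,0]]'>/dev/null;python3 -m creep '[[255,0,-30,-56,0]]'>/dev/null; python3 tl.py;python3 -m creep '[[255,0,-30,-56,0]]'>/dev/null;python3 -m creep '[[255,0,-30,-56,0]]'>/dev/null; python3 tl.py
```

```text
31.9 q [ 0.345 -1.004  2.326 -0.012  1.194  0.026] p [0.3698 0.2086 0.2978] tilt 35.85 dir 18.7 side 0.20 op 0.0169
32.07 q [ 0.429 -1.011  2.251 -0.086  1.322  0.124] p [0.3421 0.2124 0.3392] tilt 33.58 dir 15.9 side -0.75 op 0.0169
32.23 q [ 0.564 -1.011  2.157 -0.17   1.457  0.244] p [0.3027 0.2238 0.3921] tilt 32.24 dir 14.0 side -1.49 op 0.0169
32.4 q [ 0.746 -1.011  2.063 -0.267  1.606  0.383] p [0.2499 0.2317 0.4445] tilt 31.23 dir 12.2 side -2.22 op 0.0174
```

```bash
python3 -m creep '[[255,-20,2,33,0],[255,-40,4,66,0],[255,-60,6,99,0],[255,-80,8,132,0],[255,-100,9,165,0],[255,-108,10,179,0],[255,-108,10,179,0]]'>/dev/null; python3 tl.py; python3 -m creep '[[255,0,-50,-30,0]]'>/dev/null; python3 tl.py;python3 -m creep '[[255,-5,-50,-30,0]]'>/dev/null; python3 tl.py;python3 -m creep '[[255,-5,-50,-30,0]]'>/dev/null; python3 tl.py
```

```text
32.98 q [ 0.178 -0.994  2.305  0.016  1.292 -0.106] p [0.3795 0.1481 0.2945] tilt 30.84 dir 12.0 side -2.22 op 0.0171
33.07 q [ 0.211 -1.009  2.297 -0.008  1.332 -0.072] p [0.3668 0.1524 0.3011] tilt 29.89 dir 11.2 side -2.47 op 0.0169
33.15 q [ 0.242 -1.011  2.281 -0.029  1.371 -0.043] p [0.3566 0.1563 0.3089] tilt 28.73 dir 10.5 side -2.77 op 0.0173
33.23 q [ 0.276 -1.011  2.263 -0.053  1.411 -0.01 ] p [0.346  0.1601 0.317 ] tilt 27.59 dir 9.4 side -3.14 op 0.0167
```

```bash
python3 -m creep '[[255,-35,-50,-20,0]]'>/dev/null; python3 tl.py; python3 -m creep '[[255,-30,-50,-20,0]]'>/dev/null; python3 tl.py;python3 -m creep '[[255,-25,-50,-20,0]]'>/dev/null; python3 tl.py;python3 -m creep '[[255,-25,-50,-20,0]]'>/dev/null; python3 tl.py
```

```text
33.32 q [ 0.23  -1.011  2.251 -0.032  1.441 -0.062] p [0.3462 0.148  0.3217] tilt 26.45 dir 9.0 side -3.33 op 0.017
33.4 q [ 0.175 -1.011  2.241 -0.018  1.473 -0.112] p [0.3466 0.1315 0.3253] tilt 25.16 dir 7.7 side -3.66 op 0.0169
33.48 q [ 0.126 -1.011  2.228 -0.005  1.508 -0.155] p [0.345  0.1171 0.3302] tilt 23.83 dir 6.5 side -3.85 op 0.0171
33.57 q [ 0.071 -1.011  2.214  0.011  1.546 -0.207] p [0.3429 0.1016 0.3365] tilt 22.52 dir 5.6 side -3.95 op 0.0172
```

```bash
python3 -m creep '[[255,-25,-50,-20,0]]'>/dev/null; python3 -m creep '[[255,-25,-50,-20,0]]'>/dev/null; python3 tl.py;python3 -m creep '[[255,-20,-50,-20,0]]'>/dev/null; python3 -m creep '[[255,-20,-50,-20,0]]'>/dev/null; python3 tl.py;python3 -m creep '[[255,-20,-50,-20,0]]'>/dev/null; python3 -m creep '[[255,-20,-50,-20,0]]'>/dev/null; python3 tl.py
```

```text
33.73 q [-0.072 -1.011  2.178  0.051  1.629 -0.338] p [0.3373 0.0641 0.3532] tilt 20.00 dir 4.3 side -3.94 op 0.0168
33.9 q [-0.243 -1.011  2.136  0.094  1.723 -0.493] p [0.3256 0.0223 0.3743] tilt 17.56 dir 3.9 side -3.58 op 0.0171
34.07 q [-0.48  -1.011  2.091  0.15   1.829 -0.705] p [ 0.3055 -0.0301  0.3983] tilt 15.54 dir 5.0 side -2.93 op 0.0168
```

```bash
python3 -m creep '[[255,22,5,33,0],[255,44,10,66,0],[255,66,15,99,0],[255,88,20,132,0],[255,117,28,160,0],[255,117,28,165,0],[255,117,28,165,0]]'>/dev/null; python3 tl.py; python3 -m creep '[[255,0,-50,-13,0]]'>/dev/null; python3 -m creep '[[255,-5,-50,-13,0]]'>/dev/null; python3 tl.py;python3 -m creep '[[255,-10,-50,-10,0]]'>/dev/null; python3 -m creep '[[255,-10,-50,-10,0]]'>/dev/null; python3 tl.py
```

```text
34.65 q [ 0.055 -0.933  2.325  0.011  1.484 -0.227] p [0.3433 0.096  0.2369] tilt 15.25 dir 5.4 side -2.81 op 0.0171
34.82 q [ 0.027 -1.011  2.344  0.005  1.58  -0.247] p [0.3152 0.084  0.2427] tilt 13.09 dir 2.7 side -2.93 op 0.0173
34.98 q [-0.037 -1.011  2.328  0.004  1.638 -0.309] p [0.3073 0.0642 0.2502] tilt 10.66 dir -0.8 side -2.99 op 0.0168
```

```bash
python3 -m creep '[[255,-12,-50,-10,0]]'>/dev/null; python3 -m creep '[[255,-12,-50,-10,0]]'>/dev/null; python3 tl.py; python3 -m creep '[[255,-16,-50,-8,0]]'>/dev/null; python3 -m creep '[[255,-16,-50,-8,0]]'>/dev/null; python3 tl.py;python3 -m creep '[[255,-16,-50,-8,0]]'>/dev/null; python3 -m creep '[[255,-16,-50,-8,0]]'>/dev/null; python3 tl.py
```

```text
35.15 q [-0.138 -1.011  2.308  0.008  1.706 -0.408] p [0.2983 0.0356 0.2607] tilt 7.98 dir -4.6 side -2.75 op 0.017
35.32 q [-0.305 -1.011  2.286  0.017  1.771 -0.573] p [ 0.2875 -0.0079  0.2727] tilt 5.54 dir -7.7 side -2.19 op 0.0171
35.48 q [-0.525 -1.011  2.26   0.024  1.838 -0.79 ] p [ 0.2679 -0.062   0.2877] tilt 3.41 dir -7.3 side -1.33 op 0.0171
```

```bash
python3 -m creep '[[255,25,-43,-3,0]]'>/dev/null; python3 tl.py; python3 -m creep '[[255,25,-43,-3,0]]'>/dev/null; python3 tl.py
```

```text
35.57 q [-0.534 -1.011  2.249  0.013  1.871 -0.787] p [ 0.2594 -0.0632  0.2939] tilt 1.99 dir -9.7 side -0.82 op 0.017
35.65 q [-0.522 -1.011  2.237  0.008  1.908 -0.781] p [ 0.2523 -0.057   0.3008] tilt 0.60 dir 16.1 side 0.01 op 0.017
```

```bash
cat > rk.py <<'E'
import sys
from h import *
np.set_printoptions(precision=2,suppress=True)
o=ctrl.get_obs(); R=Ro.from_rotvec(o['tool_rot']).as_matrix(); p=o['tool_pos']; c=p-.0218*R[:,2]
g=np.array([float(v) for v in sys.argv[1:4]]); 
h=np.degrees(np.arctan2(R[1,0],R[0,0])); print('t %.2f'%o['t'],'p',p*1e3,'chisel c',c*1e3,'shift',R.T@(g-c)*1e3,'xhead %.2f turn %.3f'%(h,np.radians(h-88.6)),'tilt',np.degrees(R[2,:2]),'F',o['contact_force'],'op %.4f'%o['opening'])
E
python3 rk.py .5434 -.291 .30
python3 - <<'E'
from h import *
ctrl.get_image('scene')
for m in ctrl.outline_of('scene','rack')[:1]: print(m['rect'],m['conf'])
# check: predicted rack corners in scene vs picture
C=np.array([.5084,-.2903]);a=np.radians(-1.4);c,s=np.cos(a),np.sin(a)
P=[[C[0]+c*x-s*y,C[1]+s*x+c*y,.012] for x,y in((.095,-.0675),(.095,.0675),(-.095,.0675),(-.095,-.0675))]
print(proj('scene',P), proj('top',P))
E
```

```text
t 35.65 p [252.31 -56.97 300.75] chisel c [252.09 -57.03 322.55] shift [-301.44  220.52   24.8 ] xhead 105.01 turn 0.286 tilt [0.01 0.6 ] F [-0.8   0.91 -3.53] op 0.0170
[192.6, 127.7, 61.7, 54.5] 0.68
[[142.25762697 218.18504925]
 [181.51797339 232.95701503]
 [214.23933339 188.2460767 ]
 [177.36153403 175.78787234]] [[416.86713497 185.43996935]
 [368.79592867 183.14185262]
 [366.91224434 251.70349838]
 [415.64125308 253.82535008]]
```

```bash
python3 -m creep '[[255,-20,15,0,0.02],[255,-48,35,0,0.05],[255,-78,57,0,0.08],[255,-108,79,0,0.11],[255,-138,101,0,0.14],[255,-168,123,0,0.17],[255,-198,145,0,0.2],[255,-228,167,0,0.23],[255,-258,189,5,0.26],[255,-285,208,15,0.286],[255,-301,220,25,0.286],[255,-301,220,25,0.286]]'>/dev/null; python3 rk.py .5434 -.291 .08; python3 -m creep '[[255,0,0,40,0],[255,0,0,80,0],[255,0,0,120,0],[255,0,0,160,0],[255,0,0,190,0],[255,0,0,205,0],[255,0,0,205,0],[255,0,0,205,0]]'>/dev/null; python3 rk.py .5434 -.291 .06
```

```text
t 36.75 p [ 547.86 -286.78  271.3 ] chisel c [ 547.72 -286.89  293.09] shift [ -5.31  -5.67 213.04] xhead 89.18 turn 0.010 tilt [0.31 0.38] F [-1.57  0.93 -4.83] op 0.0169
t 37.42 p [ 547.57 -283.78   69.16] chisel c [ 547.4  -283.88   90.96] shift [-7.32 -4.14 30.9 ] xhead 89.23 turn 0.011 tilt [0.28 0.44] F [-0.15  0.06 -3.06] op 0.0169
```

```bash
python3 -m creep '[[255,-7,-4,10,0.01],[255,-7,-4,22,0.01],[255,-7,-4,30,0.01],[255,-7,-4,30,0.01]]'>/dev/null; python3 rk.py .5434 -.291 .041
python3 - <<'E'
from h import *
a=save('r1','scene'); b=save('r1t','top')
A=cv2.resize(a[150:260,120:230],(400,400),interpolation=2); B=cv2.resize(b[165:275,335:445],(400,400),interpolation=2)
cv2.imwrite('pics/r1c.png',np.hstack([A,B])[:,:,::-1])
E
```

```text
t 37.75 p [ 542.12 -289.99   36.47] chisel c [ 542.02 -290.14   58.26] shift [-0.95  1.32 17.26] xhead 88.61 turn 0.000 tilt [0.4  0.25] F [-0.25 -0.41 -4.27] op 0.0167
```

View pics/r1c.png

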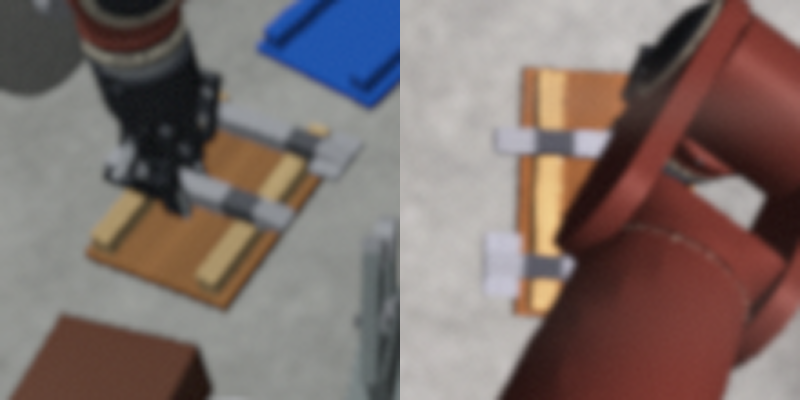

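The held chisel spans both bearers, blade side left, parallel to the finished chisel and about 9 cm from it (top panel: held ferrule (550,142), finished (547,265)). Now I lower it by feel.

```bash
python3 -m creep '[[255,0,0,4,0],[255,0,0,8,0],[255,0,0,10,0]]'>/dev/null; python3 rk.py .5434 -.291 .041; python3 -m creep '[[255,0,0,1,0],[255,0,0,2,0],[255,0,0,2,0]]'>/dev/null; python3 rk.py .5434 -.291 .041;python3 -m creep '[[255,0,0,0.7,0],[255,0,0,1.5,0],[255,0,0,1.5,0]]'>/dev/null; python3 rk.py .5434 -.291 .041
```

```text
t 38.10 p [ 543.47 -290.41   28.14] chisel c [ 543.32 -290.52   49.94] shift [-0.52  0.03  8.94] xhead 88.65 turn 0.001 tilt [0.3  0.39] F [ 0.41 -0.06 -3.12] op 0.0169
t 38.35 p [ 543.39 -290.44   26.25] chisel c [ 543.24 -290.55   48.04] shift [-0.48  0.12  7.04] xhead 88.64 turn 0.001 tilt [0.31 0.38] F [-0.07 -0.52 -2.35] op 0.0174
t 38.60 p [ 543.47 -290.49   24.89] chisel c [ 543.31 -290.6    46.69] shift [-0.43  0.06  5.69] xhead 88.64 turn 0.001 tilt [0.3  0.39] F [ 0.32 -0.13 -3.56] op 0.0169
```

```bash
python3 -m creep '[[255,0,0,1,0],[255,0,0,2,0],[255,0,0,2,0]]'>/dev/null; python3 rk.py .5434 -.291 .041; python3 -m creep '[[255,0,0,0.7,0],[255,0,0,1.4,0],[255,0,0,1.4,0]]'>/dev/null; python3 rk.py .5434 -.291 .041;python3 -m creep '[[255,0,0,0.5,0],[255,0,0,1,0],[255,0,0,1,0]]'>/dev/null; python3 rk.py .5434 -.291 .041
```

```text
t 38.85 p [ 543.32 -290.41   22.67] chisel c [ 543.17 -290.52   44.47] shift [-0.49  0.21  3.47] xhead 88.64 turn 0.001 tilt [0.31 0.37] F [ 0.65  0.18 -4.93] op 0.0168
t 39.10 p [ 543.38 -290.42   21.34] chisel c [ 543.23 -290.54   43.14] shift [-0.47  0.17  2.14] xhead 88.64 turn 0.001 tilt [0.31 0.38] F [ 0.08  0.49 -2.81] op 0.0170
t 39.35 p [ 543.44 -290.48   20.44] chisel c [ 543.29 -290.6    42.24] shift [-0.41  0.11  1.24] xhead 88.63 turn 0.001 tilt [0.3  0.39] F [ 0.24  0.16 -3.53] op 0.0169
```

```bash
python3 -m creep '[[255,0,0,0.4,0],[255,0,0,0.8,0]]'>/dev/null; python3 rk.py .5434 -.291 .041; python3 -m creep '[[255,0,0,0.4,0],[255,0,0,0.7,0]]'>/dev/null; python3 rk.py .5434 -.291 .041;python3 -m creep '[[255,0,0,0.3,0],[255,0,0,0.6,0]]'>/dev/null; python3 rk.py .5434 -.291 .041
```

```text
t 39.52 p [ 543.56 -290.51   19.78] chisel c [ 543.41 -290.62   41.58] shift [-0.39 -0.    0.58] xhead 88.64 turn 0.001 tilt [0.29 0.4 ] F [-0.19 -0.22 -4.1 ] op 0.0169
t 39.68 p [ 543.58 -290.5    19.24] chisel c [ 543.42 -290.61   41.04] shift [-0.39 -0.02  0.04] xhead 88.64 turn 0.001 tilt [0.3 0.4] F [-0.33  1.3  -0.93] op 0.0168
t 39.85 p [ 543.72 -290.57   19.04] chisel c [ 543.56 -290.68   40.84] shift [-0.33 -0.16 -0.17] xhead 88.64 turn 0.001 tilt [0.29 0.41] F [-1.97  2.1   1.09] op 0.0170
```

```bash
python3 -m creep '[[225,0,0,0,0],[205,0,0,0,0],[190,0,0,0,0],[170,0,0,0,0],[160,0,0,0,0],[160,0,0,0,0]]' 20; python3 -m creep '[[160,0,0,-5,0],[160,0,0,-15,0],[160,0,0,-30,0],[160,0,0,-50,0],[160,0,0,-80,0],[160,0,0,-115,0],[160,0,0,-150,0],[160,0,-35,-165,0],[160,0,-75,-180,0],[160,0,-115,-190,0],[160,0,-155,-190,0],[160,0,-155,-190,0]]'
python3 - <<'E'
from h import *
a=save('f1','scene'); b=save('f1t','top')
A=cv2.resize(a[150:260,120:230],(400,400),interpolation=2); B=cv2.resize(b[165:275,335:445],(400,400),interpolation=2)
cv2.imwrite('pics/f1c.png',np.hstack([A,B])[:,:,::-1])
E
```

```text
t: 40.35
tool_pos: [0.5437, -0.2907, 0.0185]
tool_rot: [2.246, 2.194, 0.014]
contact_force: [0.6, 0.3, -0.1]
opening: 0.0316
t: 41.35
tool_pos: [0.3825, -0.287, 0.208]
tool_rot: [2.25, 2.191, 0.011]
contact_force: [0.1, -0.1, -0.9]
opening: 0.0318
```

View pics/f1c.png

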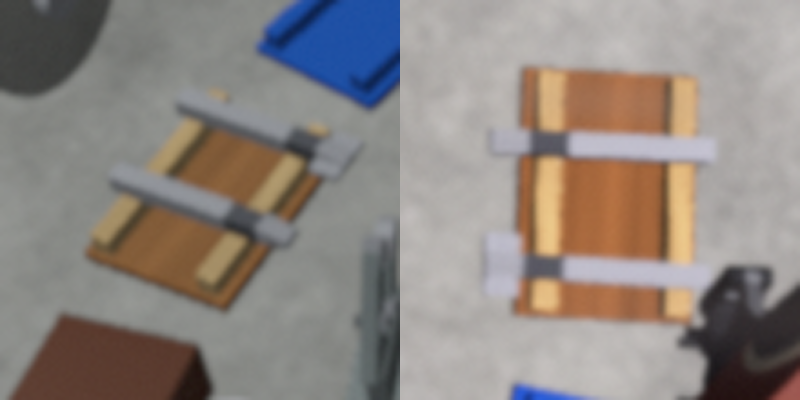

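The chisel lies flat across both bearers (top panel, y≈145), clear of and parallel to the finished one (y≈268), which has not moved. The gripper is off it, so I hand in.

```bash
python3 -c "
from station import ctrl
print(ctrl.finish_job())"
```

```text
the job is handed in; nothing more can be done
None
```

The chisel was checked on the gauge and now lies across both bearers of the wooden rack. I handed the job in at about 41 s of the 70 s; no verdict was reported.

- **Pick-up:** I took the larger chisel at mid-shank from the channel. The moves only offer turning about the tool's own axis, so I got the 35° lean by pushing the arm against its reach limits in small steps. The same trick stood the tool upright again afterwards.
- **Gauge:** The shank went down through the go gap with no noticeable side force, leaning within about 1° of the throat.
- **No-go stops:** It met them, with a brief first touch of about 16 N. They then held it at about 11 N for a little over 1.2 s, after which I drew it out along the same line.
- **Rack:** I lowered it until the bearers just took the weight, let go and moved away. The last picture shows it flat across both bearers, parallel to the finished chisel and about 9 cm from it; the finished chisel had not moved.

**Checks that disagreed:**
- Contact with the stops came at an estimated throat height of -45 mm, outside the stated -41 to -27 mm. I put this down to a few mm of error in my camera estimate of the throat. The force rise and the picture both showed the shank inside the throat, held by something rigid.
- While I pushed against the limits, two joints read slightly past their printed ranges (0.054 against 0.06 and -1.011 against -1.01). I took that as rounding in the printed values, but could not confirm it.

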